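Offer a sprocket cover up to the slanted crankcase face

ROBOT

A 6-joint arm with a two-finger parallel gripper is mounted at the origin on the work surface. World frame = base frame: x ahead of the robot, y to its left, z up, the work surface at z = 0. Lengths are in m, angles in rad, forces in N, time in s.
With the tool pointing down it reaches from about 0.25 to 0.775 m from the base axis. Payload 4 kg.
Tool frame: the origin (TCP) lies on the centre line of the jaws, within the pads' length; the fingertips stand 8 mm ahead of it and the grasp point (between the pads) lies 11 mm behind it; z points along the fingers, y is the direction in which the jaws open and shut (so a half turn about z gives the same grasp; the last joint's range is limited). The gripper opens to 94 mm and grips with 3 to 60 N. Pads are 16 mm wide; open, the fingers measure 119 mm over their backs; the gripper's body (75 mm by 177 mm) begins 78 mm behind the grasp point.
Start: joints at [1.111, 0.087, 1.371, -0, 1.684, -0.103], TCP at [0.192, 0.515, 0.214] pointing down, gripper open.
Joint ranges: [-3.1, 3.1], [-0.76, 2.03], [0.27, 2.55], [-1.08, 4.22], [0.17, 2.65], [-2.57, 2.57]. Speed limits (rad/s): [2.79, 2.79, 3.14, 3.14, 3.14, 3.14].

INTERFACE

Orientations are given as [roll, pitch, yaw] about the fixed x, y, z axes, in that order (R = Rz(yaw) Ry(pitch) Rx(roll)).
In Python, from bench import robot, cams, close_job gives the robot as it stands.
- The arm moves only by the tool arm_command, never from a script. Its argument "plan" is one flat list of numbers, 7 for each row, row after row: the shift along the tool's x, y, z in cm, then the turn, a rotation vector about the tool's x, y, z in degrees, then the closure, from 0 (fully open) to 1 (shut). A call has 1 to 8 rows; each row shifts and turns the commanded pose from where the row before left it, along the tool's axes as they then stand; what a row does not reach is not made up. A row lasts 1/8 s, in which the tool goes at most 62.5 mm and 10.7 degrees, less where a joint would pass 70% of its speed; a pose out of reach is approached as far as the arm can. A call with a gripper value outside its range is refused whole. The fingers move at their own pace and stop on an object; the grip force is fixed at half the most. Time passes only in rows, so rows that do not move let the fingers close. It gives the time, the measured TCP pose, the force and the opening at its end, in the units of the state.
- robot.get_obs(): the state, without advancing time (a new reading comes with each control period).
- cams.snapshot(name): name is "scene" or "top" or "wrist"; returns a dict with "pixels" (480x640x3 uint8, red, green, blue), "fov_y" (degrees; the focal length in pixels is half the picture's height over the tangent of half this angle, whatever the lens; pixels are square), "cx", "cy" (the principal point, pixels), "camera_from_world" (4x4, takes a point from world to camera coordinates); the wrist camera has in their place "tool_from_camera" (4x4, takes a point from camera to tool coordinates, whose origin is the TCP and whose axes are the flange's). Camera axes: x right, y up, looking along -z (the intrinsics and any distortion apply to the point x, -y, -z); pixel columns grow to the right and rows downward; lengths in m; the calibration is good to about 2 mm. A picture is of the moment at which its call begins: read the wrist's pose just before it. There is no depth.
- close_job(): hands the job in, once; it reports no verdict.
The state is a dict: "time": time; "joint_positions": joint angles; "qvel": joint speeds; "joint_torque": joint torques, N m; "tool_pos": TCP position; "ee_rot": TCP orientation; "wrist_force": force on the tool from outside, world axes, zero at the start; "wrist_torque": the same for the moment, N m; "width": finger opening in m.
Only numpy, scipy, OpenCV 4.12 (cv2) and the standard library are available. Lean on these libraries where they do the work, as an engineer would, in place of code of your own. Each camera call takes 0.05 s, during which the arm holds its last target.

TASK

Turn the black bar knob a quarter turn so that its steel tongue swings clear of the sprocket cover, then lift the cover off its board by the rib and offer it up to the slanted face of the crankcase: same slope, underside flat on the face, edges lined up with the face's edges. Finish still gripping the rib and pressing the cover flush against the face, firmly but without ramming it (about 10 N), ready for someone to put the bolts in; do not let go. Do not push the crankcase to another slope, and leave the other parts on the bench where they are.

Things in the scene. Friction and masses are not known exactly. Their poses are not given: they have to be found in the camera images.
- cradle: Wooden board, 205 x 124 x 12 mm, fixed to the bench. Origin under the middle of the cover's place, on the bench; the board runs from -70 to +135 mm along its own x; its z points up. Its top is at 12 mm. The clamp knob stands on it at x = +86 mm. Low wooden strips 5 mm high lie 2 to 7 mm outside the cover's two long edges and the short edge away from the knob.
- clamp_knob (a joint): Angle of the clamp knob about its vertical axis, rad. 0: its steel tongue points along the cradle's -x, over the short edge of the cover; it grows counterclockwise seen from above, to a stop at 1.57 (tongue along the cradle's -y, clear of the cover; clear from about 1.15, turn it to 1.3 or more). It starts between 0 and 0.25, needs about 0.06 N m and stays where it is left.
- knob_grip (a point): Point on the knob's vertical axis, 46.5 mm above the bench, inside its black bar grip. The grip is 44 mm long, 13 mm wide and 30 mm tall (from 28.5 to 58.5 mm above the bench); the long side is parallel to the tongue. The frame's x axis is the bar's long direction (the tongue points to -x) and turns with the knob. The tongue, 16 mm wide and 6 mm thick, lies at 19.5 to 25.5 mm above the bench and reaches 40 mm from the axis.
- cover: Black nylon sprocket cover, about 0.1 to 0.21 kg: a flat plate 120 (x) x 90 (y) x 6 mm with its corners cut, symmetrical, with an upright rib in the middle of its upper side. Origin at the centre of its flat underside; z points up out of the upper side. It lies on the cradle board (underside 12 mm above the bench), its x along the cradle's x.
- cover_rib (a point): Middle of the cover's grip rib, 28 mm above the cover's underside. The rib is 50 mm long along the cover's x, 14 mm thick along the cover's y, and runs from 6 to 40 mm above the underside. Grip it across its thickness.
- stand: Dark steel stand with the aluminium crankcase in it, fixed to the bench. Base plate 130 x 150 x 10 mm, origin under its centre on the bench. Two cheeks at y = +-60 mm (8 mm thick, 50 mm wide) rise to 92 mm; the case is between them on a level axis along the stand's y, 73 mm above the bench.
- case_face (a point): Centre of the crankcase's flat slanted face, 120 (x) x 90 (y) mm. z points straight out of the face, y is level, x runs up the slope (away from the robot). The face is 26 mm from the level axis, so its centre is about 95 to 98 mm above the bench. It slopes down towards the robot by 0.26 to 0.60 rad from level, different each time; the stand may be turned up to 0.35 rad. The case is very stiff in its stand: it does not move under 25 N.
- sleeve_a: Bystander: aluminium spacer sleeve, 28 mm across, 30 mm tall, standing in front of the funnel. Origin at the centre of its foot.
- sleeve_b: Bystander: aluminium spacer sleeve, 28 mm across, 22 mm tall, standing between board and stand. Origin at the centre of its foot.
- sleeve_c: Bystander: aluminium spacer sleeve, 32 mm across, 36 mm tall, near the funnel. Origin at the centre of its foot.
- bolt: Bystander: zinc-plated tensioner bolt standing on its 22 mm head, 50 mm tall, between board and stand. Origin at the centre of its foot.
- nipple: Bystander: squat brass grease nipple housing, 34 mm across, 31 mm tall, near the funnel. Origin at the centre of its foot.
- spanner: Bystander: steel spanner, 170 mm long, lying on the left of the bench.
- grease_tin: Bystander: plain tin, 70 mm across, 60 mm tall, on the right of the bench. Origin at the centre of its foot.
Mind the look-alikes: they are no part of the job. What is shaped like the stand but yellow is not meant.

How it is judged:
On the way, in this order (a step that is already met when the one before it is completed fails the run):
1. the clamp knob is turned so that its tongue is clear of the cover (value of joint clamp_knob above 1.15 rad), for 0.2 s.
2. the cover is lifted off its board, gripped by the rib (z of cover in the frame of cradle above 0.045 m and distance between the grasp point and cover_rib below 0.025 m and contact force between the fingers and cover above 1 N), for 0.2 s.
At the end, for the whole second after the job is handed in: Rib gripped (grasp point within 25 mm of its middle); cover pressed on the face with over 3 N, parallel within 0.04 rad, gap within 3 mm, centre within 12 mm along each edge, edges parallel within 0.12 rad, off its board, at rest (angle between the z axis of cover and the z axis of case_face, either way round below 0.04 rad and angle between the x axis of cover and the x axis of case_face, either way round below 0.12 rad and z of cover in the frame of case_face between -0.003 and 0.0025 m and x of cover in the frame of case_face between -0.012 and 0.012 m and y of cover in the frame of case_face between -0.012 and 0.012 m and contact force between cover and stand above 3 N and distance between the grasp point and cover_rib below 0.025 m and contact force between the fingers and cover above 1 N and linear speed of cover below 0.01 m/s and contact force between cover and cradle below 0.2 N); the arm keeps its last pose, push and grip.
It fails at once if the cover is rammed against the crankcase (over 60 N) (contact force between cover and stand above 60 N).
It fails at once if the crankcase is pushed to another slope (distance of case_face from where it was at the start of the episode above 0.004 m).
It fails at once if a bystander is displaced by more than 20 mm (distance of any of sleeve_a, sleeve_b, sleeve_c, bolt, nipple, spanner, grease_tin from where it was at the start of the episode above 0.02 m).
It also fails if it takes over 51 s, if anything falls off the work surface, if the arm or the gripper's body presses on something with over 40 N, if the wrist force passes 120 N, or if a joint passes its speed limit or range.

## Working session

There is one attempt and no reset: what is moved stays moved. The work goes in short steps, Python scripts to look and compute and a tool call to move; the robot and the scene stay as the last step left them, time stands still between calls to the robot, and variables do not carry over. Pictures are saved under pics/ and viewed, and the job is handed in when it is done.

Besides the shell and the picture viewer there is one more tool, called after "Call:" as name(argument=value, ...) on one line, values as JSON. arm_command: Moves the arm, as the interface text tells. Its arguments: {"type":"object","properties":{"plan":{"type":"array","items":{"type":"number"}}},"required":["plan"]}

```bash
ls; mkdir -p pics
python3 - <<'E'
from bench import robot, cams
import cv2, numpy as np
print(robot.get_obs())
for n in ("scene","top","wrist"):
    s=cams.snapshot(n); cv2.imwrite(f"pics/{n}0.png",s["pixels"][:,:,::-1])
    print(n,{k:v for k,v in s.items() if k!="pixels"})
E
```

```text
pics
{'time': 0.0, 'joint_positions': array([ 1.11090796e+00,  8.79286199e-02,  1.37222932e+00, -1.73447739e-05,
        1.68358049e+00, -1.03127779e-01]), 'qvel': array([ 1.22084700e-04, -4.08857226e-04,  4.07862584e-05, -1.75318244e-04,
       -1.14652224e-04,  5.49227753e-04]), 'joint_torque': array([-4.93140487e-04, -3.40180635e+01, -3.02429187e+01,  7.17048207e-02,
        3.30773159e-02, -1.41113924e-04]), 'tool_pos': array([0.191874  , 0.51488965, 0.21233122]), 'ee_rot': array([-3.13945650e+00, -2.03749796e-04,  2.78482991e+00]), 'wrist_force': array([-0.52377235, -0.17185503, -0.6314948 ]), 'wrist_torque': array([-0.01091869,  0.01499986, -0.01902219]), 'width': 0.09383966720481553}
scene {'fov_y': 52.378761206853866, 'cx': 317.48361062770607, 'cy': 239.6944747550533, 'camera_from_world': array([[-0.44863452,  0.89357452, -0.01586315,  0.17162837],
       [-0.67290278, -0.3260549 ,  0.66399552,  0.32075679],
       [ 0.58815723,  0.30856567,  0.74756826, -1.59496789],
       [ 0.        ,  0.        ,  0.        ,  1.        ]])}
top {'fov_y': 54.14022008517669, 'cx': 319.27294681486296, 'cy': 247.31488873641152, 'camera_from_world': array([[-0.01611328, -0.99980107, -0.01175554,  0.07869286],
       [ 0.99800889, -0.01679921,  0.06079502, -0.52836104],
       [-0.06098041, -0.01075252,  0.99808105, -1.5108635 ],
       [ 0.        ,  0.        ,  0.        ,  1.        ]])}
wrist {'fov_y': 60.56354411276723, 'cx': 326.0798898027798, 'cy': 236.49882537039048, 'tool_from_camera': array([[ 6.08416939e-04,  9.74048251e-01,  2.26339646e-01,
         6.47794871e-02],
       [ 9.99999478e-01, -7.78511981e-04,  6.62241968e-04,
         5.20944915e-04],
       [ 8.21263757e-04,  2.26339125e-01, -9.74048215e-01,
        -1.71872518e-01],
       [ 0.00000000e+00,  0.00000000e+00,  0.00000000e+00,
         1.00000000e+00]])}
```

View pics/scene0.png

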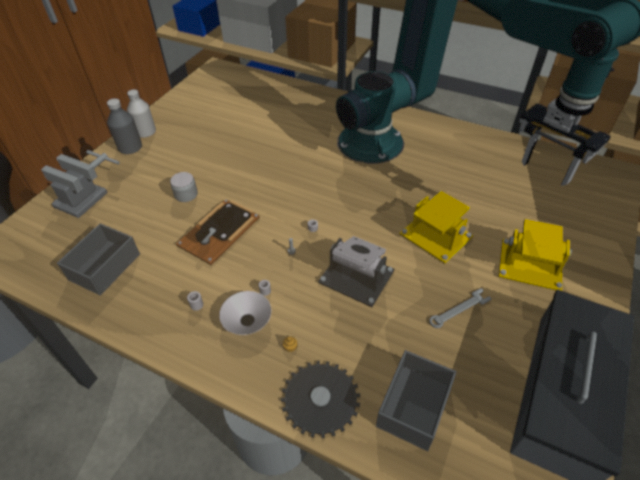

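View pics/top0.png

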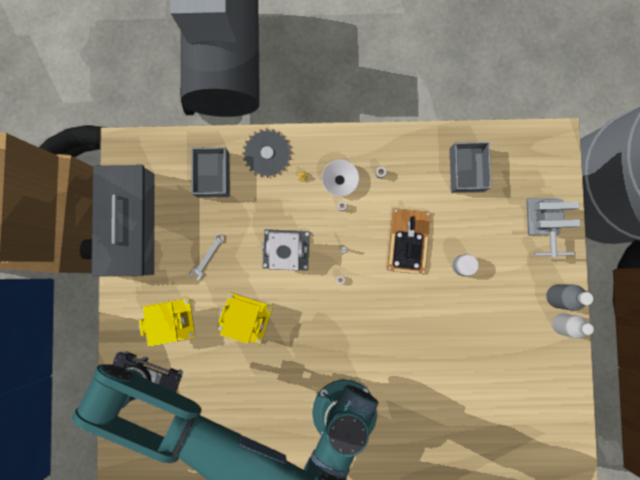

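View pics/wrist0.png

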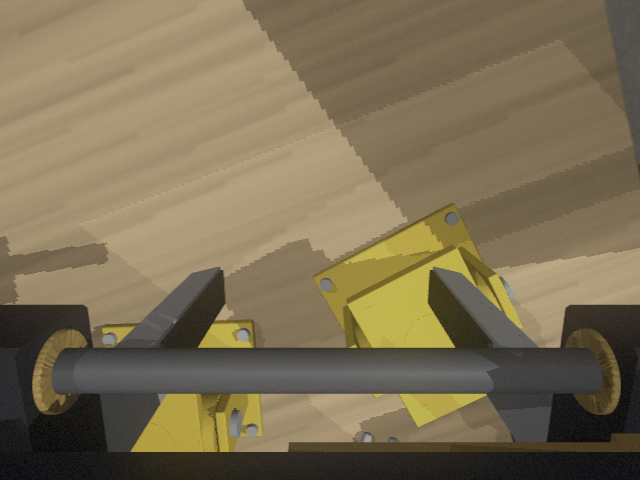

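Scene: the board with the black cover is at scene (218,230) and top (410,240). The dark steel stand with the aluminium case is at scene (357,268) and top (286,250). The two similar stands at top (166,322) and (244,319) are yellow, so they are not meant. I'll enlarge crops to confirm.

```bash
cat > h.py <<'E'
import numpy as np, cv2
from scipy.spatial.transform import Rotation as R
from bench import robot, cams
def pose():
    o=robot.get_obs(); T=np.eye(4); T[:3,:3]=R.from_euler('xyz',o['ee_rot']).as_matrix(); T[:3,3]=o['tool_pos']; return T,o
def snap(n):
    T,o=pose(); s=cams.snapshot(n)
    if n=='wrist': s['wfc']=T@s['tool_from_camera']
    else: s['wfc']=np.linalg.inv(s['camera_from_world'])
    s['f']=240/np.tan(np.radians(s['fov_y'])/2)
    return s
def ray(s,u,v):
    d=np.array([(u-s['cx'])/s['f'],-(v-s['cy'])/s['f'],-1.])
    d=s['wfc'][:3,:3]@d; return s['wfc'][:3,3],d/np.linalg.norm(d)
def onz(s,u,v,z):
    o,d=ray(s,u,v); return o+d*(z-o[2])/d[2]
def proj(s,p):
    c=np.linalg.inv(s['wfc'])@np.append(p,1.); return np.array([s['cx']+s['f']*c[0]/-c[2], s['cy']-s['f']*c[1]/-c[2]])
def tri(*rs):
    A=np.zeros((3,3));b=np.zeros(3)
    for o,d in rs:
        P=np.eye(3)-np.outer(d,d);A+=P;b+=P@o
    x=np.linalg.solve(A,b); return x,[np.linalg.norm((np.eye(3)-np.outer(d,d))@(x-o)) for o,d in rs]
def crop(s,name,u0,u1,v0,v1,k):
    cv2.imwrite('pics/'+name,cv2.resize(s['pixels'][v0:v1,u0:u1,::-1],None,fx=k,fy=k,interpolation=cv2.INTER_CUBIC))
E
python3 - <<'E'
from h import *
t=snap('top'); s=snap('scene')
for n,u,v,z in (('board',410,240,.012),('knob',411,225,.0585),('stand',286,250,.09)): print(n,onz(t,u,v,z))
a=cv2.resize(t['pixels'][200:280,380:440],None,fx=6,fy=6,interpolation=cv2.INTER_CUBIC)
b=cv2.resize(t['pixels'][220:280,255:320],None,fx=6,fy=6,interpolation=cv2.INTER_CUBIC)
b=cv2.copyMakeBorder(b,0,480-b.shape[0],0,0,0)
cv2.imwrite('pics/c1.png',np.hstack([a,b])[:,:,::-1])
crop(s,'c2.png',170,270,190,270,7)
crop(s,'c3.png',310,400,225,310,7)
E
```

```text
board [ 0.54876006 -0.22591411  0.012     ]
knob [ 0.59288128 -0.22189741  0.0585    ]
stand [0.51850098 0.17237072 0.09      ]
```

View pics/c1.png

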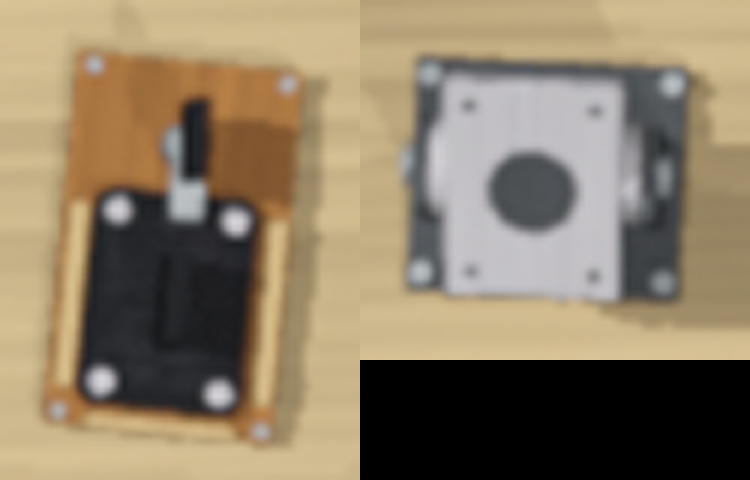

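View pics/c2.png

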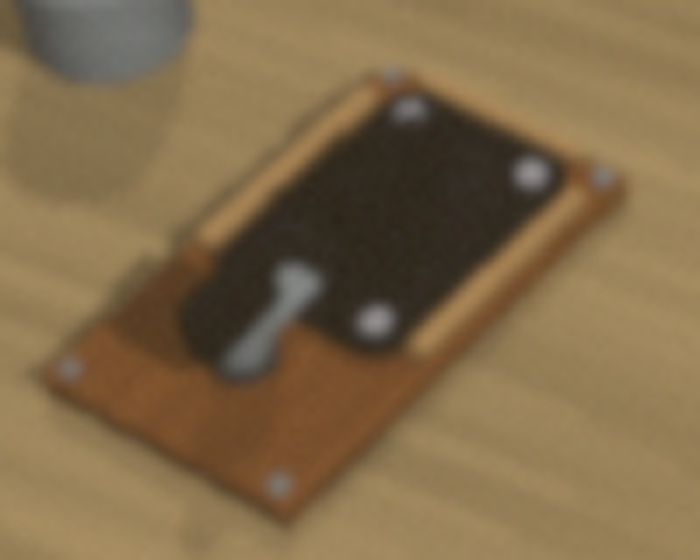

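View pics/c3.png

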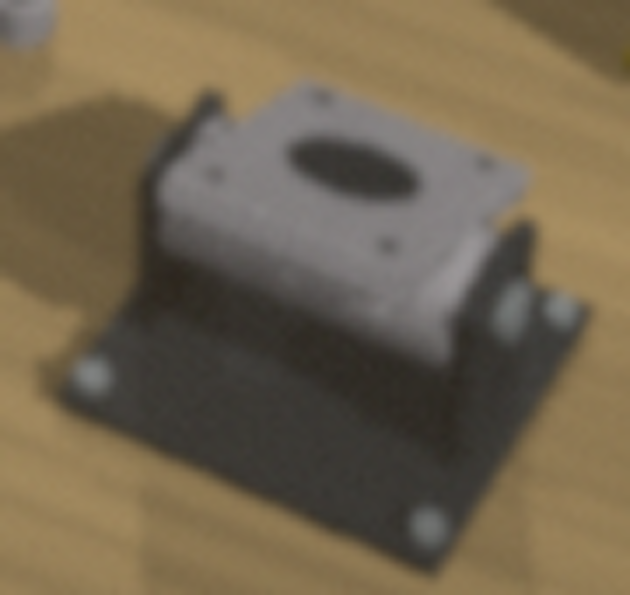

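The crops confirm it. The board (top 393..430, 208..274) holds the black cover with a bar knob and steel tongue. The stand is dark with an aluminium face carrying four holes and a bore. I'll fly the wrist camera near the board.

Call:
arm_command(plan=[-3.7,-4.2,0,0,0,0,0,-3.7,-4.2,0,0,0,0,0,-3.7,-4.2,0,0,0,0,0,-3.7,-4.2,0,0,0,0,0,-3.7,-4.2,0,0,0,0,0,-3.7,-4.2,0,0,0,0,0,-3.7,-4.2,0,0,0,0,0,-3.7,-4.2,0,0,0,0,0])

```text
time: 1.25
tool_pos: [0.3524, 0.0955, 0.2136]
ee_rot: [3.141, 0.001, 2.785]
wrist_force: [0.1, 0.4, -0.1]
width: 0.0937
```

Call:
arm_command(plan=[-3.7,-4.2,0,0,0,10,0,-3.7,-4.2,0,0,0,0,0,-3.7,-4.2,0,0,0,0,0,-3.7,-4.2,0,0,0,0,0,-3.7,-4.2,0,0,0,0,0,-3.7,-4.2,0,0,0,0,0,0,0,0,0,0,10,0,0,0,0,0,0,10,0])

```text
time: 2.25
tool_pos: [0.425, -0.2308, 0.2129]
ee_rot: [-3.141, -0.001, 2.254]
wrist_force: [-0.0, -0.4, -0.1]
width: 0.0937
```

Call:
arm_command(plan=[0,0,0,0,0,10,0,0,0,0,0,0,10,0,0,0,0,0,0,10,0,0,0,0,0,0,10,0,0,0,0,0,0,10,0,0,0,0,0,0,10,0,0,0,0,0,0,10,0,0,0,0,0,0,10,0])

```text
time: 3.25
tool_pos: [0.4251, -0.2298, 0.2133]
ee_rot: [-3.141, -0.0, 0.859]
wrist_force: [-0.1, 0.1, 0.3]
width: 0.094
```

Call:
arm_command(plan=[0,0,0,0,0,10,0,0,0,0,0,0,10,0,0,0,0,0,0,10,0,0,0,0,0,0,10,0,0,0,0,0,0,10,0])

```text
time: 3.88
tool_pos: [0.4251, -0.2298, 0.2133]
ee_rot: [-3.141, 0.0, -0.014]
wrist_force: [-0.4, 0.4, 0.1]
width: 0.0938
```

Run:
```python
from h import *
w=snap('wrist'); crop(w,'w1.png',0,640,0,480,1)
```

```text
(no output)
```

View pics/w1.png

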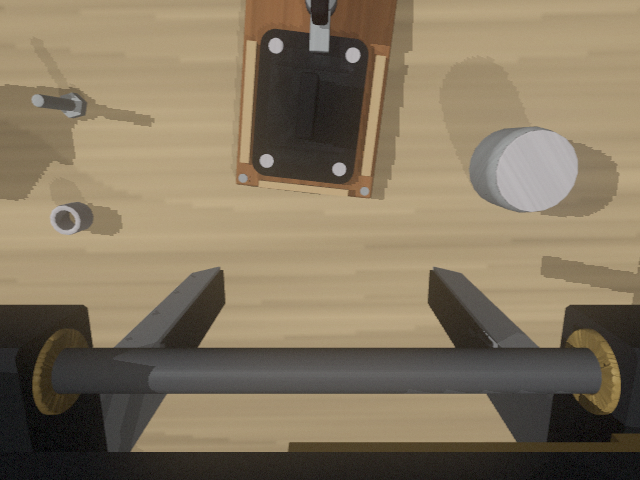

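The wrist view shows the cover at (308,107) and the knob cut off at the top (318,10). I'll shift 9 cm ahead.

Call:
arm_command(plan=[4.5,0,0,0,0,0,0,4.5,0,0,0,0,0,0,0,0,0,0,0,0,0])

```text
time: 4.3
tool_pos: [0.5167, -0.2302, 0.2117]
ee_rot: [-3.14, 0.002, -0.004]
wrist_force: [-1.2, -0.3, -0.4]
width: 0.0942
```

Run:
```python
from h import *
w=snap('wrist'); crop(w,'w2.png',0,640,0,480,1); crop(w,'w2k.png',240,400,60,300,2.5)
im=w['pixels'].astype(int); hsv=cv2.cvtColor(w['pixels'],cv2.COLOR_RGB2HSV)
import pickle; pickle.dump(w,open('w2.pkl','wb')); print(pose()[0].round(4))
```

```text
[[ 1.     -0.0049 -0.0023  0.5155]
 [-0.0049 -1.      0.0012 -0.2303]
 [-0.0023 -0.0012 -1.      0.2123]
 [ 0.      0.      0.      1.    ]]
```

View pics/w2.png

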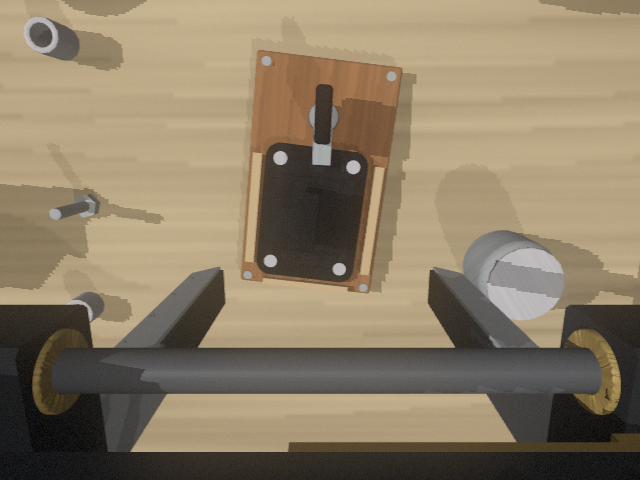

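View pics/w2k.png

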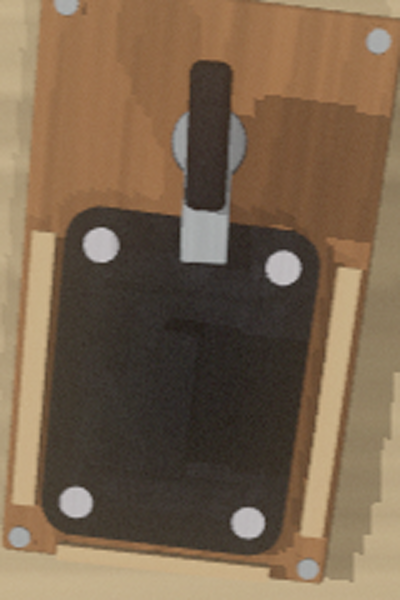

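The board is fully visible: corners about (258,50), (402,68), (369,292) and (241,279). The bar runs from (322,84) to (322,143) and the tongue tip is at (321,164). Now I'll measure.

Run:
```python
from h import *
import pickle
w=pickle.load(open('w2.pkl','rb'))
C=np.array([onz(w,u,v,.012) for u,v in ((258,50),(402,68),(369,292),(241,279))])
for a,b in ((0,1),(1,2),(2,3),(3,0)): print('edge',np.linalg.norm(C[a]-C[b]))
S=np.array([onz(w,u,v,.012) for u,v in ((266,61),(391.5,76.5),(363,288),(247.5,275))])
d=(C[0]-C[3])+(C[1]-C[2]); e=(C[3]-C[2])+(C[0]-C[1]); ye=np.arctan2(-e[0],e[1])
yaw=np.arctan2(d[1],d[0]); print('yaw',yaw,ye)
ctr=C.mean(0); ax=np.array([np.cos(yaw),np.sin(yaw),0])
org=ctr-ax*.0325; print('origin',org,'knob',org+.086*ax)
# cover heads
g=cv2.cvtColor(w['pixels'],cv2.COLOR_RGB2HSV)
m=((g[:,:,2]>150)&(g[:,:,1]<40)).astype(np.uint8)
n,l,st,ce=cv2.connectedComponentsWithStats(m)
H=[]
for i in range(1,n):
    if 60<st[i,4]<300 and 240<ce[i,0]<400: print(ce[i].round(1),st[i,4]); H.append(onz(w,*ce[i],.019))
H=np.array(H);print(H.round(4))
# bar mask: dark, in knob area
v=g[:,:,2]; sub=np.zeros_like(v); sub[70:150,300:350]=(v[70:150,300:350]<75)
n,l,st,ce=cv2.connectedComponentsWithStats(sub)
for i in range(1,n): 
    if st[i,4]>50: print('bar',st[i],ce[i])
print('bar top ends',[onz(w,u,vv,.0585).round(4) for u,vv in ((324.5,85),(323,143),(316,140),(330,142))])
print('tongue tip',onz(w,313,165,.0255),onz(w,330,165,.0255))
```

```text
edge 0.12219947321945579
edge 0.20251578136550144
edge 0.12280820041181911
edge 0.20367458700603816
yaw -0.11906563060306304 -0.11460483142693523
origin [ 0.51604716 -0.21792781  0.012     ] knob [ 0.60143829 -0.22814328  0.012     ]
[266.1  60.5] 74
[390.9  76. ] 70
[279.9 157.6] 147
[353.  166.9] 142
[269.9 260.4] 126
[338.9 268.7] 125
[[ 0.6469 -0.1806  0.019 ]
 [ 0.6345 -0.2843  0.019 ]
 [ 0.5679 -0.1898  0.019 ]
 [ 0.5597 -0.2535  0.019 ]
 [ 0.4746 -0.1779  0.019 ]
 [ 0.4665 -0.2416  0.019 ]]
bar [314  85  18  59 926] [322.82397408 113.93088553]
bar top ends [array([ 0.6228, -0.2291,  0.0585]), array([ 0.5805, -0.2277,  0.0585]), array([ 0.5828, -0.2223,  0.0585]), array([ 0.5813, -0.2331,  0.0585])]
tongue tip [ 0.5618662  -0.21876806  0.0255    ] [ 0.56182083 -0.23337761  0.0255    ]
```

Board edges measure 203 × 122 mm (given: 205 × 124). The knob axis agrees between the board (0.6014,-0.2281) and the bar (0.6017,-0.2284). The knob is at about 0.08 rad and the cover centre at (0.5166,-0.217), yaw -0.12. Going to the knob.

Call:
arm_command(plan=[4.3,-0.1,2,0,0,2,0,4.3,-0.1,2,0,0,0,0,0,0,4,0,0,0,0,0,0,3.6,0,0,0,0,0,0,1.5,0,0,0,0,0,0,0,0,0,0,0])

```text
time: 5.1
tool_pos: [0.6001, -0.2308, 0.082]
ee_rot: [-3.141, 0.002, -0.043]
wrist_force: [0.6, 0.6, -0.4]
width: 0.0938
```

Run:
```python
from h import *
T,o=pose(); print(o['tool_pos'],o['ee_rot'])
w=snap('wrist'); crop(w,'w3.png',0,640,0,480,1)
```

```text
[ 0.60011346 -0.2307634   0.08204082] [-3.14088269e+00  1.62583270e-03 -4.27200217e-02]
```

View pics/w3.png

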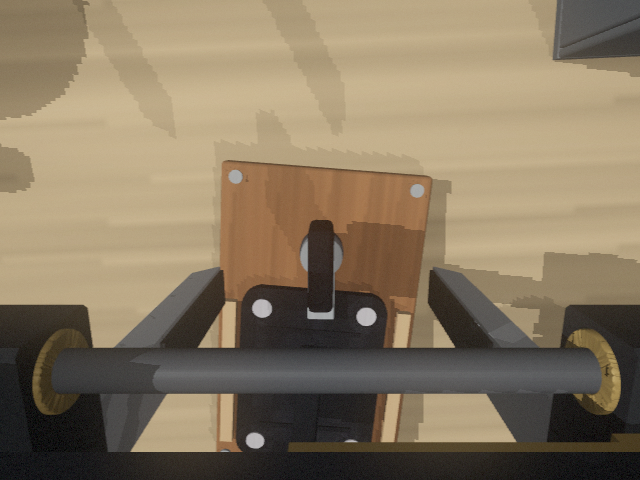

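The bar is centred between the fingers and aligned, at (320,265). I'll trim a little, descend the last 4.2 cm, and close.

Call:
arm_command(plan=[0.15,-0.25,2.2,0,0,0,0,0,0,2.0,0,0,0,0,0,0,0,0,0,0,0.5,0,0,0,0,0,0,1,0,0,0,0,0,0,1,0,0,0,0,0,0,1,0,0,0,0,0,0,1,0,0,0,0,0,0,1])

```text
time: 6.15
tool_pos: [0.6028, -0.2283, 0.0406]
ee_rot: [3.142, -0.0, -0.043]
wrist_force: [-0.4, -0.4, -0.7]
width: 0.0375
```

Call:
arm_command(plan=[0,0,0,0,0,0,1,0,0,0,0,0,0,1,0,0,0,0,0,0,1,0,0,0,0,0,0,1])

```text
time: 6.65
tool_pos: [0.6028, -0.2279, 0.0404]
ee_rot: [-3.141, 0.0, -0.043]
wrist_force: [-0.2, 1.5, 0.1]
width: 0.0125
```

Gripped: the opening is 12.5 mm on the 13 mm bar. Turning counterclockwise 80°.

Call:
arm_command(plan=[0,0,0,0,0,-10,1,0,0,0,0,0,-10,1,0,0,0,0,0,-10,1,0,0,0,0,0,-10,1,0,0,0,0,0,-10,1,0,0,0,0,0,-10,1,0,0,0,0,0,-10,1,0,0,0,0,0,-10,1])

```text
time: 7.65
tool_pos: [0.6018, -0.2266, 0.0404]
ee_rot: [-3.138, -0.003, 1.36]
wrist_force: [-3.1, 4.6, 2.6]
width: 0.0127
```

Call:
arm_command(plan=[0,0,0,0,0,0,1,0,0,0,0,0,0,1])

```text
time: 7.9
tool_pos: [0.6018, -0.2266, 0.0404]
ee_rot: [-3.138, -0.003, 1.354]
wrist_force: [-2.0, 4.3, 2.9]
width: 0.0128
```

The tool turned to yaw 1.354, which puts the knob at about 1.47 rad. I'll open only partly, since the rib is near, then rise and turn back.

Call:
arm_command(plan=[0,0,0,0,0,0,0.6,0,0,0,0,0,0,0.6,0,0,0,0,0,0,0.6,0,0,-2,0,0,0,0.6,0,0,-4,0,0,0,0.6,0,0,-4,0,0,10,0.3,0,0,-3,0,0,10,0,0,0,0,0,0,10,0])

```text
time: 8.9
tool_pos: [0.6049, -0.2294, 0.1771]
ee_rot: [3.132, -0.003, 0.824]
wrist_force: [-0.5, 0.2, -1.0]
width: 0.0644
```

Call:
arm_command(plan=[0,0,0,0,0,10,0,0,0,0,0,0,10,0,0,0,0,0,0,10,0,0,0,0,0,0,10,0,0,0,0,0,0,10,0,0,0,0,0,0,4,0,-4.5,0,0,0,0,0,0,-4.5,0,0,0,0,0,0])

```text
time: 9.9
tool_pos: [0.5129, -0.2184, 0.1718]
ee_rot: [3.141, -0.002, -0.112]
wrist_force: [-1.1, -0.1, 0.4]
width: 0.094
```

Run:
```python
from h import *
T,o=pose(); print(o['tool_pos'],o['ee_rot'])
w=snap('wrist'); crop(w,'w4.png',0,640,0,480,1)
import pickle; pickle.dump(w,open('w4.pkl','wb'))
for p in ((.5166,-.217,.052),(.602,-.228,.0585)): print(proj(w,p))
```

```text
[ 0.51287702 -0.21843851  0.17180549] [ 3.14076789e+00 -1.55185904e-03 -1.12156439e-01]
[323.59590923 229.07519126]
[325.52621069 104.069287  ]
```

View pics/w4.png

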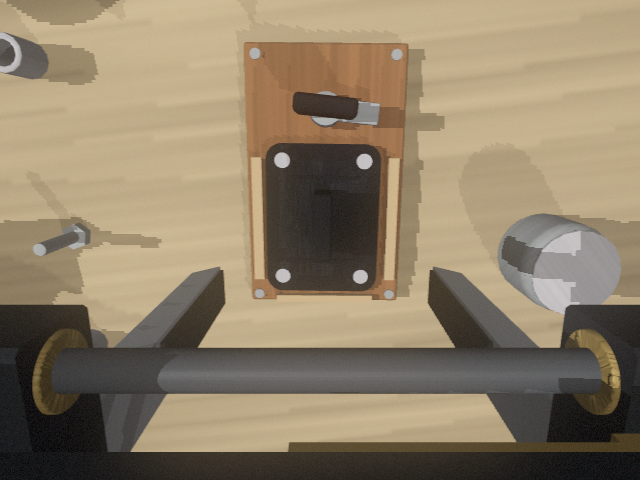

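The tongue now points right, away from the cover (tip at (380,113)). Before gripping the cover I'll survey the face with the wrist camera.

Run:
```python
from h import *
import pickle
w=pickle.load(open('w4.pkl','rb'))
g=cv2.cvtColor(w['pixels'],cv2.COLOR_RGB2HSV)
m=((g[:,:,2]>150)&(g[:,:,1]<40)).astype(np.uint8)
n,l,st,ce=cv2.connectedComponentsWithStats(m)
H=[]
for i in range(1,n):
    if 130<st[i,4]<400 and 240<ce[i,0]<400 and 130<ce[i,1]<300: print(ce[i].round(1),st[i,4]); H.append(onz(w,*ce[i],.019))
H=np.array(H);print(H.round(4),H.mean(0))
d=H[0]+H[1]-H[2]-H[3]; print(np.arctan2(d[1],d[0]))
```

```text
[281.6 159.8] 190
[364. 161.] 187
[282.5 275.2] 156
[359.9 276.3] 159
[[ 0.568  -0.1898  0.019 ]
 [ 0.5599 -0.2534  0.019 ]
 [ 0.4746 -0.1778  0.019 ]
 [ 0.4665 -0.2415  0.019 ]] [ 0.51724485 -0.21564738  0.019     ]
-0.12728252439751728
```

Call:
arm_command(plan=[-0.5,-5.5,-1,0,0,0,0,-0.5,-5.5,-1,0,0,0,0,-0.5,-5.5,-1,0,0,0,0,-0.5,-5.5,-1,0,0,0,0,-0.5,-5.5,-1,0,0,0,0,-0.5,-5.5,-1,0,0,0,0,-0.5,-5.5,0,0,0,0,0,0,0,0,0,0,0,0])

```text
time: 10.95
tool_pos: [0.5217, 0.1717, 0.2321]
ee_rot: [-3.14, -0.002, -0.107]
wrist_force: [0.7, -0.2, -0.2]
width: 0.0941
```

Run:
```python
from h import *
T,o=pose(); print(o['tool_pos'],o['ee_rot'])
w=snap('wrist'); crop(w,'w5.png',0,640,0,480,1)
import pickle; pickle.dump(w,open('w5.pkl','wb'))
```

```text
[0.52166595 0.17174202 0.23213692] [-3.14000442e+00 -2.02627174e-03 -1.06589094e-01]
```

View pics/w5.png

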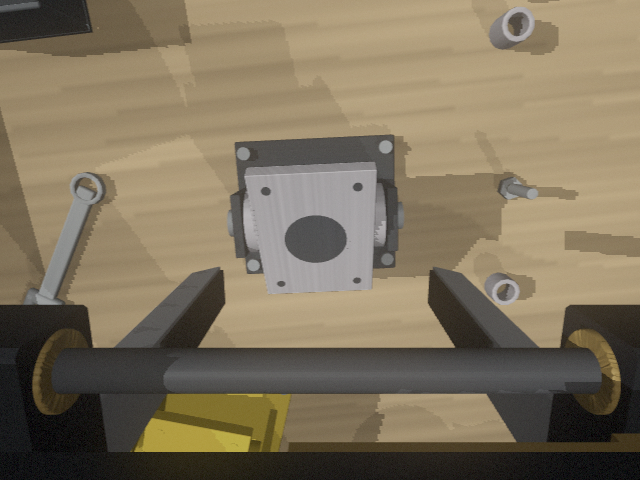

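The face lies at (315,230). The hole centres are near (265,191), (358,187), (281,284) and (357,280), and the far edge is higher. I'll take a second view for the baseline.

Call:
arm_command(plan=[-5,0,-1,0,0,0,0,-5,0,-1,0,0,0,0,0,0,0,0,0,0,0,0,0,0,0,0,0,0])

```text
time: 11.5
tool_pos: [0.4232, 0.1784, 0.2511]
ee_rot: [-3.141, -0.002, -0.114]
wrist_force: [-0.2, 0.2, -0.2]
width: 0.094
```

Run:
```python
from h import *
T,o=pose(); print(o['tool_pos'],o['ee_rot'])
w=snap('wrist'); crop(w,'w6.png',200,420,40,260,2.7)
import pickle; pickle.dump(w,open('w6.pkl','wb'))
w5=pickle.load(open('w5.pkl','rb')); crop(w5,'w5c.png',220,420,120,310,3)
```

```text
[0.4232303  0.17842394 0.25109434] [-3.14143232e+00 -2.00270221e-03 -1.14194456e-01]
```

View pics/w6.png

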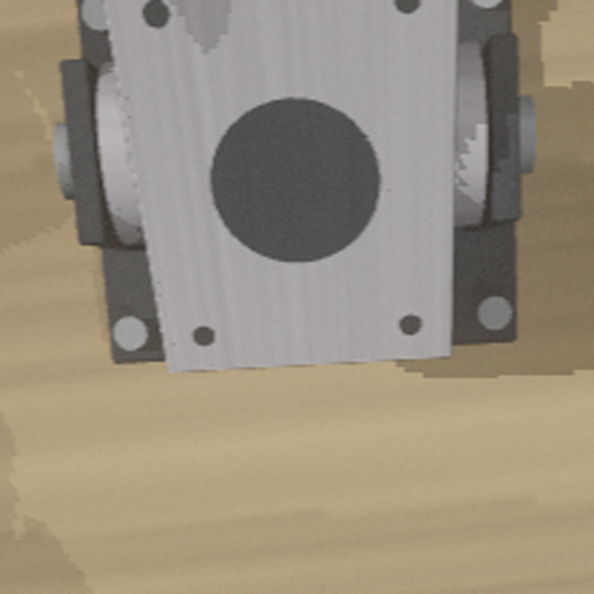

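View pics/w5c.png

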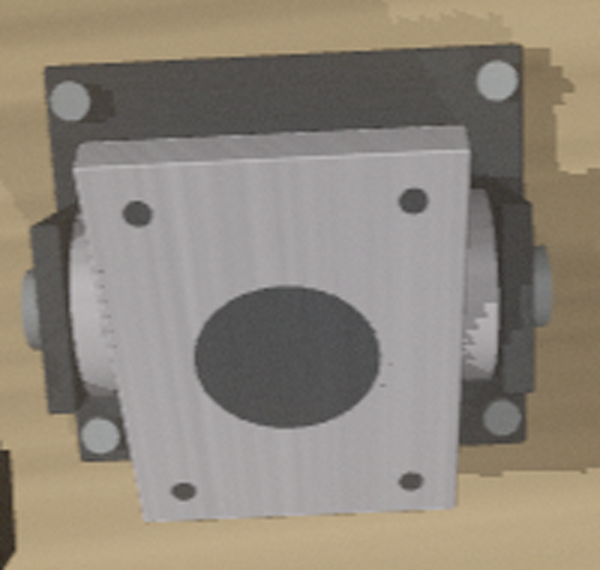

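In w5 the face corners are about (245.3,176), (376.3,170), (372.3,288.7) and (269,293.7). In w6 the near corners are about (263,177.4) and (366.7,171.9).

```bash
cat > face.py <<'E'
from h import *
import pickle
w5=pickle.load(open('w5.pkl','rb'));w6=pickle.load(open('w6.pkl','rb'))
def holes(w,box):
    g=cv2.cvtColor(w['pixels'],cv2.COLOR_RGB2GRAY); u0,u1,v0,v1=box
    m=(g[v0:v1,u0:u1]<110).astype(np.uint8)
    n,l,st,ce=cv2.connectedComponentsWithStats(m); out=[]
    for i in range(1,n):
        x,y,ww,hh,a=st[i]
        if x>0 and y>0 and x+ww<u1-u0 and y+hh<v1-v0 and a>25: out.append((ce[i][0]+u0,ce[i][1]+v0,a))
    return sorted(out,key=lambda t:(t[1]))
h5=holes(w5,(250,372,180,290)); h6=holes(w6,(243,372,20,175))
print(np.round(h5,1).tolist());print(np.round(h6,1).tolist())
E
python3 - <<'E'
from face import *
crop(w6,'w6t.png',200,420,0,100,3)
E
```

```text
[[357.3, 186.5, 63.0], [265.2, 190.7, 59.0], [315.3, 238.6, 2275.0], [356.7, 280.0, 32.0], [280.8, 283.3, 32.0]]
[[350.4, 39.1, 82.0], [257.3, 44.6, 79.0], [308.9, 106.3, 2969.0], [351.6, 159.8, 44.0], [275.1, 164.0, 41.0]]
```

View pics/w6t.png

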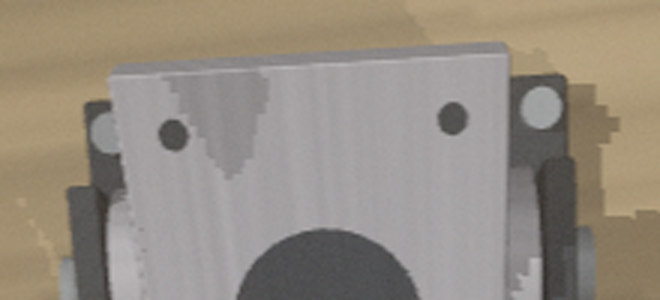

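Run:
```python
from face import *
def frame(P):  # P: TR,TL,(c),BR,BL order
    TR,TL,BR,BL=P; x=(TR+TL-BR-BL);x/=np.linalg.norm(x);y=(TL+BL-TR-BR);y-=x*(x@y);y/=np.linalg.norm(y);z=np.cross(x,y)
    return (TR+TL+BR+BL)/4,np.c_[x,y,z]
H=[];
for a,b in zip(h5,h6):
    p,e=tri(ray(w5,*a[:2]),ray(w6,*b[:2])); H.append(p); print('hole',p.round(4),np.round(e,4))
c5=np.array([(376.3,170),(245.3,176),(372.3,288.7),(269,293.7)]);c6=np.array([(369.3,18),(237,25.3),(366.7,171.9),(263,177.4)])
C=[]
for a,b in zip(c5,c6):
    p,e=tri(ray(w5,*a),ray(w6,*b)); C.append(p); print('corner',p.round(4),np.round(e,4))
def rep(n,c,F): print(n,'ctr',c.round(4),'slope',np.arccos(F[2,2]).round(4),'yaw',np.arctan2(F[1,0],F[0,0]).round(4),'y.z',F[2,1].round(4),'axisheight',(c-.026*F[:,2]).round(4))
rep('holes',*frame([H[0],H[1],H[3],H[4]])); rep('corn',*frame(C)); print('bore',H[2])
print('sizes',[np.linalg.norm(C[i]-C[j]).round(4) for i,j in((0,1),(2,3),(0,2),(1,3))])
obj=np.array([(60,-45,0),(60,45,0),(-60,-45,0),(-60,45,0)])/1000.
D=np.diag([1.,-1,-1])
for w,c in((w5,c5),(w6,c6)):
    K=np.array([[w['f'],0,w['cx']],[0,w['f'],w['cy']],[0,0,1]])
    n,rv,tv,er=cv2.solvePnPGeneric(obj,c,K,None,flags=cv2.SOLVEPNP_IPPE)
    for r,t,e in zip(rv,tv,er):
        Rm=w['wfc'][:3,:3]@D@cv2.Rodrigues(r)[0]; p=w['wfc'][:3,:3]@D@t[:,0]+w['wfc'][:3,3]; rep('pnp %.2f'%e[0],p,Rm)
# stand base screws in w5, z=.010.. rough base plate yaw
b=[onz(w5,220+u/3,120+v/3,.01) for u,v in((46,67),(521,45),(524,441),(83,460))]
print(np.round(b,4), np.mean(b,0), [np.linalg.norm(b[i]-b[(i+1)%4]).round(4) for i in range(4)])
```

```text
[[357.3, 186.5, 63.0], [265.2, 190.7, 59.0], [315.3, 238.6, 2275.0], [356.7, 280.0, 32.0], [280.8, 283.3, 32.0]]
[[350.4, 39.1, 82.0], [257.3, 44.6, 79.0], [308.9, 106.3, 2969.0], [351.6, 159.8, 44.0], [275.1, 164.0, 41.0]]
hole [0.5543 0.1469 0.1185] [0. 0.]
hole [0.5581 0.2108 0.1183] [0. 0.]
hole [0.5156 0.1811 0.0974] [0. 0.]
hole [0.4711 0.1516 0.0752] [0. 0.]
hole [0.475  0.2155 0.0751] [0. 0.]
corner [0.5646 0.1335 0.1239] [0. 0.]
corner [0.57   0.2217 0.1246] [0.0001 0.0001]
corner [0.4592 0.139  0.0675] [0.0004 0.0004]
corner [0.4647 0.2279 0.0695] [0.0002 0.0002]
holes ctr [0.5146 0.1812 0.0968] slope 0.4792 yaw -0.0566 y.z -0.003 axisheight [0.5266 0.1804 0.0737]
corn ctr [0.5146 0.1805 0.0963] slope 0.4861 yaw -0.0556 y.z 0.0091 axisheight [0.5268 0.1801 0.0734]
bore [0.51560465 0.1811037  0.09740294]
sizes [np.float64(0.0884), np.float64(0.0891), np.float64(0.1197), np.float64(0.119)]
pnp 0.22 ctr [0.5139 0.1807 0.0929] slope 0.4795 yaw -0.0529 y.z -0.0057 axisheight [0.5259 0.1799 0.0699]
pnp 10.66 ctr [0.5278 0.1792 0.1038] slope 0.9456 yaw 0.0281 y.z 0.075 axisheight [0.5069 0.182  0.0886]
pnp 0.12 ctr [0.5153 0.1809 0.0914] slope 0.4615 yaw -0.0585 y.z -0.0082 axisheight [0.5269 0.18   0.0681]
pnp 5.71 ctr [0.5223 0.1799 0.097 ] slope 0.3116 yaw -0.0326 y.z 0.0748 axisheight [0.5147 0.1822 0.0722]
[[0.5951 0.2497 0.01  ]
 [0.5861 0.102  0.01  ]
 [0.4579 0.1099 0.01  ]
 [0.4668 0.2573 0.01  ]] [0.52647823 0.17970995 0.01      ] [np.float64(0.1479), np.float64(0.1284), np.float64(0.1476), np.float64(0.1285)]
```

Both methods agree: face centre (0.5147,0.1808,0.0962), slope 0.48 rad, yaw -0.057. The axis height comes out at 73.5 mm (given 73) and the corner sizes at 119.5 × 89 mm. Back to the cover: centre (0.517,-0.2165), yaw -0.125.

Call:
arm_command(plan=[1.97,5.45,1,0,0,0,0,1.97,5.45,1,0,0,0,0,1.97,5.45,1,0,0,0,0,1.97,5.45,1,0,0,0,0,1.97,5.45,1,0,0,0,0,1.97,5.45,1,0,0,0,0,1.97,5.45,2,0,0,0.6,0,0,0,4,0,0,0,0])

```text
time: 12.55
tool_pos: [0.518, -0.2212, 0.1298]
ee_rot: [3.139, -0.002, -0.13]
wrist_force: [-0.4, 0.8, 0.6]
width: 0.0942
```

Call:
arm_command(plan=[0,0,2,0,0,0,0,0,0,0,0,0,0,0])

```text
time: 12.8
tool_pos: [0.5152, -0.2157, 0.1069]
ee_rot: [-3.139, 0.006, -0.125]
wrist_force: [0.4, 0.2, 0.3]
width: 0.0936
```

Run:
```python
from h import *
T,o=pose(); print(o['tool_pos'],o['ee_rot'])
G=np.array([.517,-.2165,.031]); print('tool shift cm',T[:3,:3].T@(G-T[:3,3])*100)
w=snap('wrist'); crop(w,'w7.png',0,640,0,480,1)
```

```text
[ 0.51517706 -0.21570507  0.10694914] [-3.13929747  0.00633745 -0.12477375]
tool shift cm [0.238898   0.07361693 7.59340353]
```

View pics/w7.png

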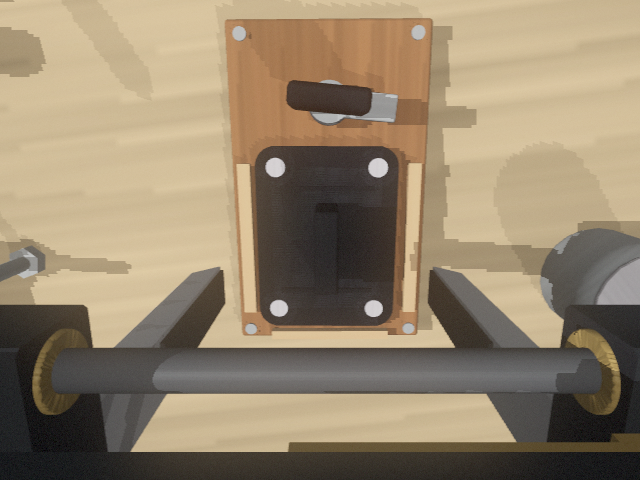

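The rib is centred between the fingers at (326,240) and parallel to them. Descending 7.6 cm and closing.

Call:
arm_command(plan=[0.2,0.05,3.5,0,0,0,0,0,0,2.6,0,0,0,0,0,0,1.5,0,0,0,0,0,0,0,0,0,0,0.5,0,0,0,0,0,0,1,0,0,0,0,0,0,1,0,0,0,0,0,0,1,0,0,0,0,0,0,1])

```text
time: 13.85
tool_pos: [0.5188, -0.2159, 0.0349]
ee_rot: [3.141, -0.001, -0.123]
wrist_force: [-1.3, -0.0, -0.2]
width: 0.0476
```

Call:
arm_command(plan=[0,0,0,0,0,0,1,0,0,0,0,0,0,1,0,0,0,0,0,0,1,0,0,0,0,0,0,1,0,0,0,0,0,0,1])

```text
time: 14.48
tool_pos: [0.5186, -0.2158, 0.0344]
ee_rot: [-3.142, 0.0, -0.123]
wrist_force: [0.4, 0.0, -0.6]
width: 0.0137
```

Gripped: 13.7 mm on the 14 mm rib, TCP about 22.4 mm above the underside. Lifting.

Call:
arm_command(plan=[0,0,-2,0,0,0,1,0,0,-4,0,0,0,1,0,0,-4,0,0,0,1,0,0,-4,0,0,0,1,0,0,-2,0,0,0,1,0,0,0,0,0,0,1,0,0,0,0,0,0,1])

```text
time: 15.35
tool_pos: [0.5179, -0.2154, 0.1926]
ee_rot: [-3.14, 0.003, -0.123]
wrist_force: [-0.8, -0.1, -1.7]
width: 0.0138
```

Run:
```python
from h import *
T,o=pose(); print(o['tool_pos'],o['ee_rot'],o['wrist_force'],o['wrist_torque'],o['width'])
w=snap('wrist'); crop(w,'w8.png',0,640,0,480,1)
import pickle; pickle.dump(w,open('w8.pkl','wb'))
```

```text
[ 0.51785392 -0.21541885  0.1925848 ] [-3.14035998e+00  2.84691667e-03 -1.22909950e-01] [-0.75005458 -0.08956565 -1.70651769] [0.02911274 0.13249182 0.00539418] 0.013788468685183068
```

View pics/w8.png

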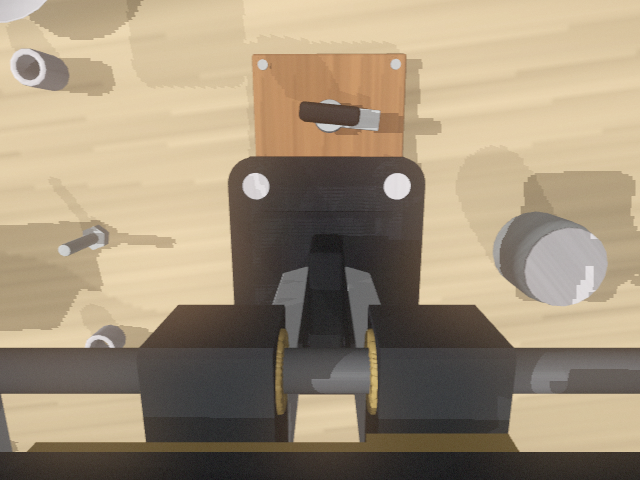

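The cover hangs level in the grip, heads at (256,186) and (397,186). I'll check its pose in the hand and work out the route to the pre-contact pose.

Run:
```python
from h import *
import pickle
w=pickle.load(open('w8.pkl','rb')); Tt=w['wfc']@np.linalg.inv(w['tool_from_camera'])
g=cv2.cvtColor(w['pixels'],cv2.COLOR_RGB2HSV)
m=((g[:,:,2]>150)&(g[:,:,1]<40)).astype(np.uint8)
n,l,st,ce=cv2.connectedComponentsWithStats(m)
for i in range(1,n):
    if 200<st[i,4]<1000 and 150<ce[i,1]<220 and 230<ce[i,0]<420:
        o,d=ray(w,*ce[i]); Ti=np.linalg.inv(Tt); o2=Ti[:3,:3]@o+Ti[:3,3]; d2=Ti[:3,:3]@d
        for z in (.0134,.0154,.0174): print(ce[i].round(1),st[i,4],z,(o2+d2*(z-o2[2])/d2[2]).round(4))
T,o=pose()
s,yw=.479,-.057
fx=np.array([np.cos(s)*np.cos(yw),np.cos(s)*np.sin(yw),np.sin(s)]);fy=np.array([-np.sin(yw),np.cos(yw),0]);fz=np.cross(fx,fy)
print('fz',fz)
c=np.array([.5147,.1808,.0962])
for off in (.0224+.05,.0224):
  print(off,'TCP target',c+off*fz)
P=c+.0724*fz
print('rot needed tool rotvec deg',np.degrees(R.from_matrix(T[:3,:3].T@np.c_[fx,-fy,-fz]).as_rotvec()),'shift tool cm',T[:3,:3].T@(P-T[:3,3])*100)
```

```text
[255.5 185.7] 560 0.0134 [ 0.0461 -0.032   0.0134]
[255.5 185.7] 560 0.0154 [ 0.0458 -0.0324  0.0154]
[255.5 185.7] 560 0.0174 [ 0.0456 -0.0327  0.0174]
[396.7 185.8] 573 0.0134 [0.046  0.0315 0.0134]
[396.7 185.8] 573 0.0154 [0.0458 0.0319 0.0154]
[396.7 185.8] 573 0.0174 [0.0456 0.0322 0.0174]
fz [-0.46014343  0.02625662  0.88745626]
0.0724 TCP target [0.48138562 0.18270098 0.16045183]
0.0224 TCP target [0.50439279 0.18138815 0.11607902]
rot needed tool rotvec deg [ 0.81220131 27.63772886 -3.72847626] shift tool cm [ -8.47416424 -39.05359356   3.26404219]
```

The head positions in the tool frame match expectation: spacing 64.3 mm, cover centre 1.3 mm behind the TCP in tool x, no tilt. Carrying it over to the stand at height.

Call:
arm_command(plan=[-1.0,-4.9,0,0,0,0,1,-1.0,-4.9,0,0,0,0,1,-1.0,-4.9,0,0,0,0,1,-1.0,-4.9,0,0,0,0,1,-1.0,-4.9,0,0,0,0,1,-1.0,-4.9,0,0,0,0,1,-1.0,-4.9,0,0,0,0,1,-1.0,-4.7,0,0,0,0,1])

```text
time: 16.4
tool_pos: [0.4859, 0.1825, 0.1926]
ee_rot: [3.141, 0.003, -0.123]
wrist_force: [0.8, 0.2, -1.7]
width: 0.0138
```

Call:
arm_command(plan=[0,0,0,0.2,6.9,-0.9,1,0,0,0,0.2,6.9,-0.9,1,0,0,0,0.2,6.9,-0.9,1,0,0,0,0.2,6.9,-0.9,1,0,0,0,0,0,0,1,0,0,0,0,0,0,1])

```text
time: 17.15
tool_pos: [0.4871, 0.181, 0.1942]
ee_rot: [3.14, -0.48, -0.059]
wrist_force: [-0.2, -0.6, -1.7]
width: 0.0137
```

```bash
cat > go.py <<'E'
from h import *
s,yw=.479,-.057
fx=np.array([np.cos(s)*np.cos(yw),np.cos(s)*np.sin(yw),np.sin(s)]);fy=np.array([-np.sin(yw),np.cos(yw),0]);fz=np.cross(fx,fy)
c=np.array([.5147,.1808,.0962])
def rep(off):
    T,o=pose(); P=c+(off+.0224)*fz+.0013*fx
    print(o['time'],o['tool_pos'].round(4),o['wrist_force'].round(1),o['wrist_torque'].round(2),o['width'].round(4),'j',o['joint_positions'].round(2))
    print('rot deg',np.degrees(R.from_matrix(T[:3,:3].T@np.c_[fx,-fy,-fz]).as_rotvec()).round(2),'shift cm',(T[:3,:3].T@(P-T[:3,3])*100).round(2), 'F tool',(T[:3,:3].T@o['wrist_force']).round(1))
E
python3 - <<'E'
from go import *
rep(.03)
for n in ('wrist','scene'):
    w=snap(n); crop(w,n+'9.png',*((0,640,0,480,1) if n=='wrist' else (280,440,170,310,4)))
E
```

```text
Traceback (most recent call last):
  File "go.py", line 7, in rep
    print(o['time'],o['tool_pos'].round(4),o['wrist_force'].round(1),o['wrist_torque'].round(2),o['width'].round(4),'j',o['joint_positions'].round(2))
                                                                                                ^^^^^^^^^^^^^^^^
AttributeError: 'float' object has no attribute 'round'
```

```bash
sed -i "s/o\['width'\].round(4)/round(float(o['width']),4)/" go.py
python3 - <<'E'
from go import *
rep(.03)
for n in ('wrist','scene'):
    w=snap(n); crop(w,n+'9.png',*((0,640,0,480,1) if n=='wrist' else (280,440,170,310,4)))
E
```

```text
17.15 [0.4871 0.181  0.1942] [-0.2 -0.6 -1.7] [ 0.01  0.45 -0.03] 0.0137 j [ 0.38 -0.29  1.83 -0.21  1.17  2.05]
rot deg [ 0.14 -0.06 -0.09] shift cm [-1.95 -0.14  4.72] F tool [-1.   0.6  1.4]
```

View pics/wrist9.png

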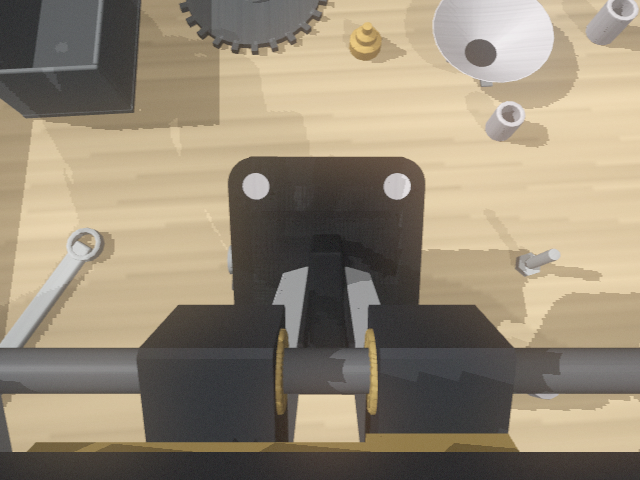

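View pics/scene9.png

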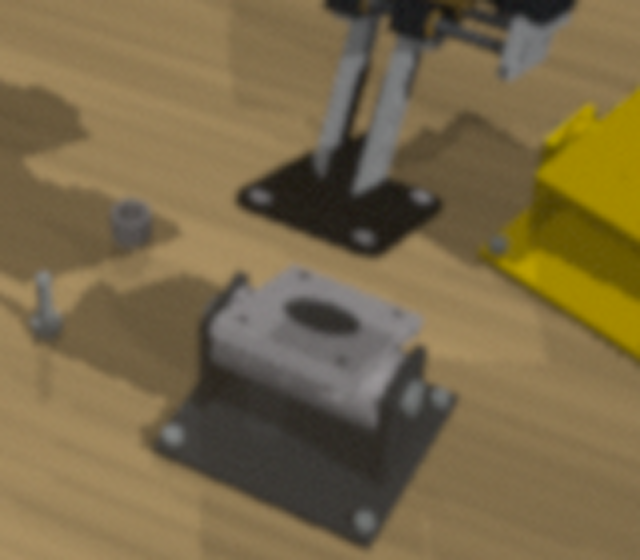

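The cover is still square in the hand, with the heads at the same pixels, and is parallel to the face. Approaching to 3 cm.

Call:
arm_command(plan=[-1,-0.15,2.4,0,0,0,1,-0.95,0,2.3,0,0,0,1,0,0,1,0,0,0,1,0,0,0,0,0,0,1])

```text
time: 17.75
tool_pos: [0.4969, 0.1817, 0.1347]
ee_rot: [3.14, -0.481, -0.059]
wrist_force: [-0.2, -1.1, -1.5]
width: 0.0138
```

Run:
```python
from go import *
rep(0)
w=snap('scene'); crop(w,'scene10.png',280,440,170,310,4)
```

```text
17.75 [0.4969 0.1817 0.1347] [-0.2 -1.1 -1.5] [ 0.07  0.53 -0.  ] 0.0138 j [ 0.37 -0.23  1.9  -0.23  1.04  2.07]
rot deg [ 0.17 -0.11 -0.11] shift cm [-0.07 -0.02  2.  ] F tool [-0.8  1.1  1.3]
```

View pics/scene10.png

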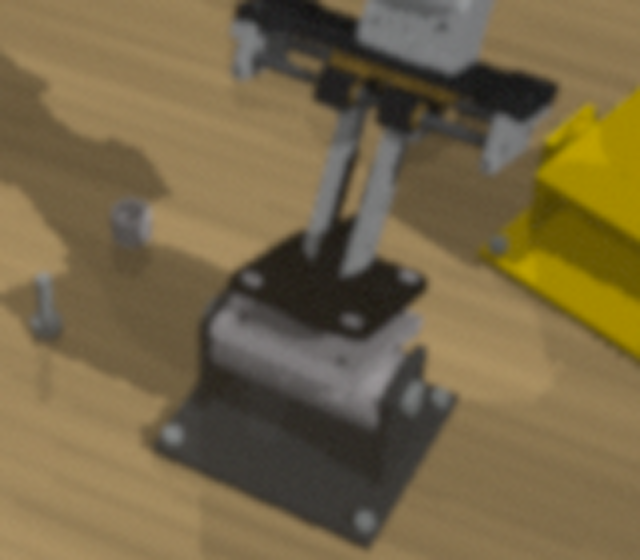

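The cover sits above and parallel to the face, 2 cm away and aligned. Advancing slowly.

Call:
arm_command(plan=[-0.05,0,0.7,0,0,0,1,0,0,0.6,0,0,0,1,0,0,0.2,0,0,0,1,0,0,0,0,0,0,1])

```text
time: 18.3
tool_pos: [0.5026, 0.1815, 0.1212]
ee_rot: [3.14, -0.482, -0.058]
wrist_force: [0.4, 0.4, -1.8]
width: 0.0137
```

```bash
python3 -c "
from go import *
rep(0)"
```

```text
18.3 [0.5026 0.1815 0.1212] [ 0.4  0.4 -1.8] [ 0.05  0.5  -0.04] 0.0137 j [ 0.36 -0.21  1.91 -0.23  1.    2.07]
rot deg [ 0.13 -0.14 -0.07] shift cm [ 0.05 -0.    0.54] F tool [-0.5 -0.4  1.8]
```

Call:
arm_command(plan=[0,0,0.2,0,0,0,1,0,0,0.1,0,0,0,1,0,0,0.05,0,0,0,1,0,0,0,0,0,0,1])

```text
time: 18.8
tool_pos: [0.5043, 0.1814, 0.1183]
ee_rot: [3.14, -0.482, -0.058]
wrist_force: [0.8, 0.1, -1.3]
width: 0.014
```

```bash
python3 -c "
from go import *
rep(0)"
```

```text
18.8 [0.5043 0.1814 0.1183] [ 0.8  0.1 -1.3] [ 0.02  0.46 -0.  ] 0.014 j [ 0.36 -0.2   1.91 -0.23  1.    2.07]
rot deg [ 0.13 -0.17 -0.08] shift cm [0.03 0.   0.2 ] F tool [ 0.2 -0.2  1.5]
```

Call:
arm_command(plan=[0,0,0.1,0,0,0,1,0,0,0.05,0,0,0,1,0,0,0,0,0,0,1])

```text
time: 19.18
tool_pos: [0.505, 0.1813, 0.1169]
ee_rot: [3.14, -0.482, -0.058]
wrist_force: [-0.3, -0.2, -2.1]
width: 0.0138
```

```bash
python3 -c "
from go import *
rep(0)"
```

```text
19.175 [0.505  0.1813 0.1169] [-0.3 -0.2 -2.1] [-0.02  0.58 -0.01] 0.0138 j [ 0.36 -0.2   1.91 -0.23  0.99  2.07]
rot deg [ 0.13 -0.16 -0.07] shift cm [ 0.04 -0.    0.05] F tool [-1.3  0.3  1.7]
```

Call:
arm_command(plan=[0,0,0.05,0,0,0,1,0,0,0.05,0,0,0,1,0,0,0,0,0,0,1])

```text
time: 19.55
tool_pos: [0.5053, 0.1814, 0.1166]
ee_rot: [3.14, -0.482, -0.059]
wrist_force: [-4.6, -0.9, 3.1]
width: 0.0135
```

```bash
python3 -c "
from go import *
rep(0)"
```

```text
19.55 [0.5053 0.1814 0.1166] [-4.6 -0.9  3.1] [-0.06  0.89 -0.04] 0.0135 j [ 0.36 -0.2   1.91 -0.23  0.99  2.07]
rot deg [ 0.13 -0.16 -0.08] shift cm [0.03 0.   0.  ] F tool [-2.6  1.1 -4.8]
```

Contact came exactly at the predicted distance, with about 6 N normal force so far. Pressing slightly more.

Call:
arm_command(plan=[0,0,0.04,0,0,0,1,0,0,0,0,0,0,1,0,0,0,0,0,0,1])

```text
time: 19.92
tool_pos: [0.5053, 0.1814, 0.1166]
ee_rot: [3.14, -0.482, -0.059]
wrist_force: [-7.2, -0.4, 5.0]
width: 0.0137
```

Run:
```python
from go import *
rep(0)
for n in ('wrist','scene','top'):
    w=snap(n); crop(w,n+'11.png',*((0,640,0,480,1) if n=='wrist' else (290,430,180,310,5) if n=='scene' else (240,330,210,290,7)))
    for dx,dy in ((1,1),(1,-1),(-1,1),(-1,-1)): print(n,proj(w,c+fx*.0471*dx+fy*.032*dy+fz*.007).round(1))
rep(0)
```

```text
19.925 [0.5053 0.1814 0.1166] [-7.2 -0.4  5. ] [-0.11  1.13 -0.02] 0.0137 j [ 0.36 -0.2   1.91 -0.23  0.99  2.07]
rot deg [ 0.13 -0.16 -0.09] shift cm [0.02 0.   0.  ] F tool [-4.1  0.8 -7.7]
wrist [256.1 186.1]
wrist [396.9 185.9]
wrist [263.3 372.7]
wrist [389.9 372.5]
scene [365.3 256.8]
scene [340.5 246.4]
scene [379.4 245.1]
scene [356.  235.6]
top [272.3 237.6]
top [293.4 238.4]
top [272.6 265.5]
top [293.2 266.3]
20.075 [0.5053 0.1813 0.1166] [-8.2 -1.3  5.5] [-0.15  1.05 -0.08] 0.014 j [ 0.36 -0.2   1.91 -0.23  0.99  2.07]
rot deg [ 0.13 -0.16 -0.09] shift cm [0.02 0.   0.  ] F tool [-4.6  1.8 -8.7]
```

View pics/wrist11.png

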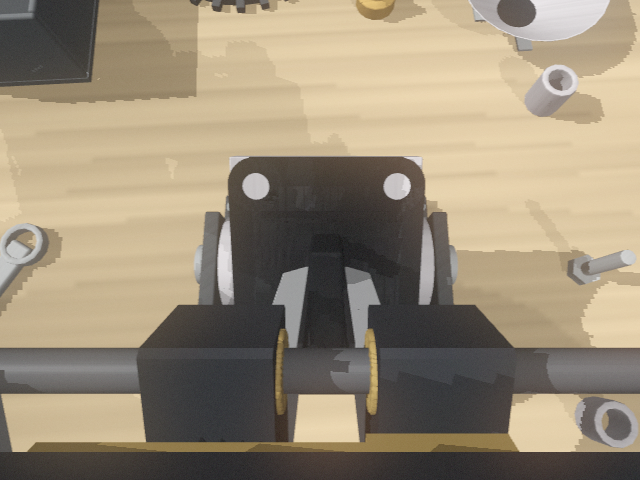

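View pics/scene11.png

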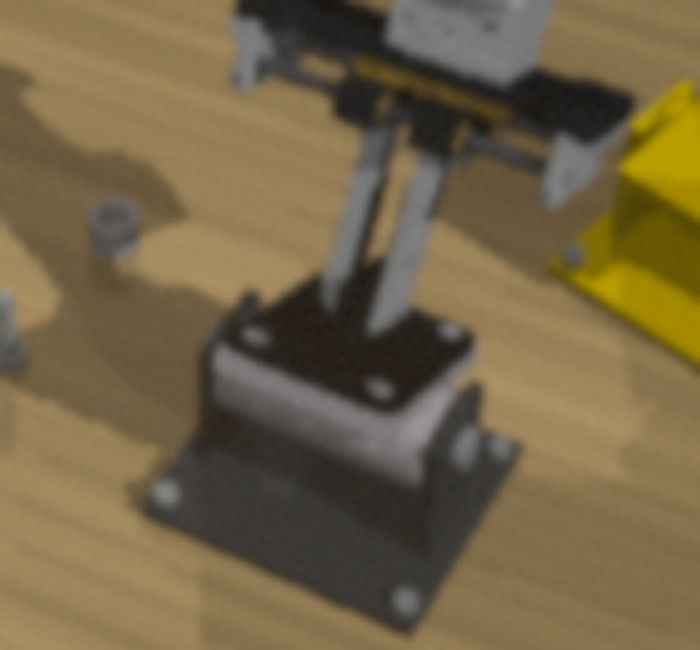

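View pics/top11.png

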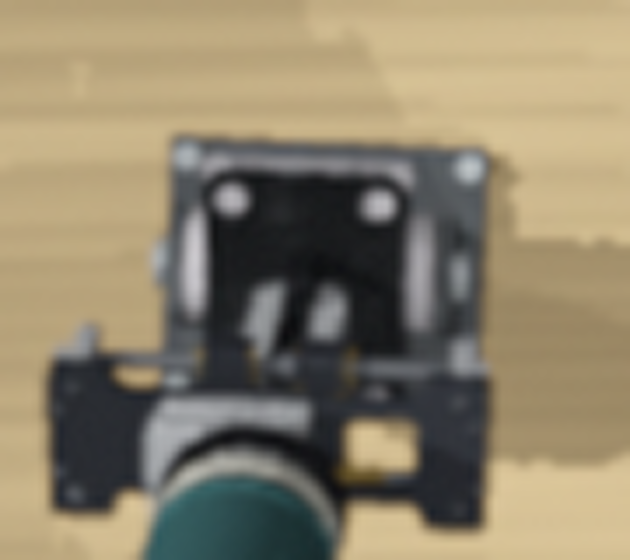

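The wrist view shows the face's corners peeping out equally on both sides, (235,161) and (418,161). The head pixels match the predicted flush position, (256,186) and (397,186). I'll hold still briefly and check for drift.

Call:
arm_command(plan=[0,0,0,0,0,0,1,0,0,0,0,0,0,1,0,0,0,0,0,0,1,0,0,0,0,0,0,1])

```text
time: 20.58
tool_pos: [0.5053, 0.1813, 0.1166]
ee_rot: [3.14, -0.482, -0.059]
wrist_force: [-7.9, -1.3, 6.1]
width: 0.014
```

Run:
```python
from go import *
rep(0)
w=snap('wrist'); g=cv2.cvtColor(w['pixels'],cv2.COLOR_RGB2HSV)
m=((g[:,:,2]>150)&(g[:,:,1]<40)).astype(np.uint8)
n,l,st,ce=cv2.connectedComponentsWithStats(m)
print([ce[i].round(1).tolist() for i in range(1,n) if 200<st[i,4]<1000 and 170<ce[i,1]<200 and 240<ce[i,0]<420])
```

```text
20.575 [0.5053 0.1813 0.1166] [-7.9 -1.3  6.1] [-0.18  1.08 -0.06] 0.014 j [ 0.36 -0.2   1.91 -0.23  0.99  2.07]
rot deg [ 0.13 -0.15 -0.09] shift cm [ 0.03 -0.    0.  ] F tool [-4.1  1.8 -9. ]
[[255.4, 185.9], [396.7, 185.8]]
```

The pose and force are steady at about 10 N normal, and the cover has not slipped in the hand. Handing in.

```bash
python3 -c "
from bench import close_job
print(close_job())"
```

```text
the job is handed in; nothing more can be done
None
```

The cover is on the crankcase face, still gripped by the rib and pressed on with about 10 N. I handed the job in at about 20.6 s; no verdict was reported.

- **Knob:** I turned it about 80°, to roughly 1.47 rad. A wrist picture showed the tongue clear of the cover.
- **Cover:** I lifted it by the rib (opening 13.7–14 mm). It did not slip in the hand: the head pixels were the same after the lift and after pressing.
- **Face:** From two wrist views I measured a slope of 0.48 rad and a yaw of -0.057 rad. The axis height came out at 73.5 mm against the given 73 mm. Single-view estimates of the slope ranged from 0.46 to 0.49 rad.
- **Last checks:**
  - Contact came where predicted, within about 0.5 mm.
  - The tool was within 0.2° of the measured face frame and about 0.3 mm off its target position.
  - The face's corners showed equally on both sides of the cover.
  - Pose and force were steady over the last 0.65 s.
- **Doubtful points:** There is also about 3–4 N along the slope at the wrist. I left it because nothing was moving. Flushness was judged only from this geometry, the force and the pictures, not measured directly. I checked the bystanders only by eye in the pictures I took. I saw none moved.

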